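# Press the shield covers home and hold the new battery over its bay

### The job

First press both metal shield covers on the clamped phone's logic board straight down until each is fully home. Then pick up the new black battery from the wooden board, carry it over the driver stand and hold it level over the phone's empty battery bay, lined up to drop straight in with its connector tongue above the board's socket and its underside about one centimetre above the rim, and finish there still holding it, so that I can pull off its adhesive liners. The battery must never touch the phone or its clamp, and the old battery and everything else on the bench stay where they are.

Things in the scene. Friction and masses are not known exactly. Their poses are not given: they have to be found in the camera images.
- fixture: fixed phone repair clamp holding an opened phone. Aluminium base 196 x 130 x 8 mm, blue jaws (tops 25 mm above the bench), dark phone 172 x 82 mm, rim 27 mm above the bench; thumbscrew out to y = -88 mm. Origin: centre of the underside, on the bench; z up, x along the phone to its logic-board end (two silver covers). On one side of the bench, the wooden board on the other; which varies
- bay_mouth (a point): centre of the empty battery bay's mouth, at rim height, 27 mm above the bench (22 mm from the phone's middle, away from the covers). The bay is a silver-floored pocket 96 mm along x, 50 mm along y, 9 mm deep. Axes as the fixture's: x towards the logic board, z up
- socket (a point): where the battery's connector tongue belongs: 27 mm above the bench, right over the small gold and beige socket at the edge of the green logic board; 55.5 mm in x and 15 mm in y from the centre of the bay
- cover_a_top (a point): centre of the top face of shield cover A: a perforated silver lid 35.5 mm along x by 33 mm along y on the logic board, 57.5 mm in x and +17.8 mm in y from the fixture's origin. z up. Fully home its top is 28.5 mm above the bench, 1.5 mm above the phone's rim; unseated it stands 2.3 to 3.5 mm prouder
- cover_b_top (a point): the same for shield cover B, at -17.8 mm in y; the two covers lie 2.6 mm apart
- cover_a (a joint): how far cover A has been pressed down, m: 0 is loose, 0.0035 is fully home against its stop (0.0028 and above counts as home). It slides straight down against friction clips of about 7 N and stays where it is left; 10 to 25 N on its middle seats it, more than 60 N on the phone would break something
- cover_b (a joint): the same for cover B
- board: light wooden board with dark scored squares, 260 x 190 x 12 mm, fixed on the bench; both batteries lie flat on it. Origin: centre of its underside; x along the 260 mm side
- battery: the new battery: black slab 92 (x) x 46 (y) x 9 mm, about 110 g, amber stripe at its connector end, green liner tabs at the other. Origin: centre of its underside; z up, x towards the connector end. Stiff black tongue with gold contacts sticks 13 mm out of the x end at y = +15 mm, 12 mm wide, 5 to 7 mm above the underside. Lies flat on the board; grip it across its 46 mm width at its middle
- tongue (a point): middle of the battery's connector tongue head, 55.5 mm in x and 15 mm in y from the battery's origin, at underside height; belongs over socket
- old_battery: the old battery, leave it alone: dull silver, swollen to 13.5 mm in the middle, otherwise the same outline; beside the new one on the board, which of the two lies nearer the robot varies. Origin: centre of its underside
- driver_stand: stand of precision screwdrivers between board and phone: dark block 220 mm along x, 52 mm along y, 32 mm high with a row of six drivers standing in it, 120 mm high overall; loose, about 1 kg. Origin: centre of its underside
- dispenser: white alcohol dispenser with steel top, 68 mm across, 117 mm high, beyond the stand; loose. Origin: centre of its underside
- screw_dish: round steel dish with screws, 104 mm across, 18 mm high, at the right; loose
- tweezers: dark steel tweezers with a blue grip lying on the bench, 127 mm long along x, 5 mm high; loose
- pry_bar: black nylon pry bar lying on the bench, 140 mm long along x, 6 mm high; loose
- tape_roll: amber tape roll lying flat, 72 mm across, 18 mm high; loose
- back_cover: the phone's dark back cover lying flat, 174 mm along x by 84 mm, 6 mm high at its camera island; loose
There are look-alikes about, which are no part of the job. Leave any blue or red look-alike of the battery alone.

How it is judged:
By the outcome, as a careful person would: the job done as asked, in the order asked, and still so for the second after the job is handed in, while the arm keeps its last pose, push and grip.
It also fails if it takes over 64 s, if anything falls off the work surface, if the arm or the gripper's body presses on something with over 40 N, if the wrist force passes 120 N, or if a joint passes its speed limit or range.

### The arm

A 6-joint arm with a two-finger parallel gripper is mounted at the origin on the work surface. World frame = base frame: x ahead of the robot, y to its left, z up, the work surface at z = 0. Lengths are in m, angles in degrees, forces in N, time in s.
With the tool pointing down it reaches from about 0.4 to 0.825 m from the base axis. Payload 7 kg.
Tool frame: the origin (TCP) lies on the centre line of the jaws, within the pads' length; the fingertips stand 19 mm ahead of it and the grasp point (between the pads) is the TCP (r.tip_extent is the distance from the TCP to the fingertips, in m); z points along the fingers, y is the line along which they close (so a half turn about z gives the same grasp; the last joint's range is limited). The gripper opens to 88 mm and grips with 3 to 60 N. Pads are 19 mm wide; open, the fingers measure 130 mm over their backs; the gripper's body (78 mm by 193 mm) begins 47 mm behind the grasp point.
Start: joints at [82.569, 20.546, 0.682, 0, -70.136, -16.507], TCP at [0.274, 0.617, 0.246] pointing down, gripper open.
Joint ranges: [-176.03, 176.03], [-82.01, 121.73], [-58.28, 71.71], [-173.87, 95.51], [-174.79, -0.11], [-173.66, 173.66]. Speed limits (degrees/s): [136.94, 136.94, 172.46, 180, 180, 180].

### API

Orientations are given as [roll, pitch, yaw] about the fixed x, y, z axes, in that order (R = Rz(yaw) Ry(pitch) Rx(roll)).
In Python, from plant import r gives the robot as it stands. The module is installed in compiled form; this text tells all that it offers.
- The arm moves only by the tool jog_arm, never from a script. Its argument "deltas" is a list that holds one entry, the list of rows, each a list of 5 numbers: the opening, from -1 (shut) to 1 (fully open), then the shift along the world's x, y, z in cm, then the turn about the world's z in rad. In form: [[[claw, dx, dy, dz, turn], ...]]. A call has 1 to 8 rows; each row shifts and turns the commanded pose from where the row before left it; what a row does not reach is not made up. A row lasts 1/8 s, in which the tool goes at most 62.5 mm and 10.7 degrees, less where a joint would pass 70% of its speed; a pose out of reach is approached as far as the arm can. A call with a gripper value outside its range is refused whole. The fingers move at their own pace and stop on an object; "force" is the grip in N (left out, the last holds). Time passes only in rows, so rows that do not move let the fingers close. It gives the time, the measured TCP pose, the force, the opening and the grip force at its end, in the units of the state.
- r.get_state(): the state, without advancing time (a new reading comes with each control period).
- r.capture(name): name is "side" or "top"; returns the picture (400x640x3 uint8, blue, green, red); there is no depth.
- r.camera_info(name): a dict with "fx", "fy", "cx", "cy" (pixels), "view" (4x4, takes a point from world to camera coordinates). Camera axes: x right, y up, looking along -z (the intrinsics and any distortion apply to the point x, -y, -z); pixel columns grow to the right and rows downward; lengths in m; the calibration is good to about 2 mm. A picture is of the moment at which its call begins. camera_info takes no time and is no camera call.
- r.close_job(): hands the job in; it is judged then, once.
The state is a dict: "time_s": time; "joints": joint angles; "qd": joint speeds; "joint_torque": joint torques, N m; "tcp_pos": TCP position; "eef_rot": TCP orientation; "contact_force": force on the tool from outside, world axes, zero at the start; "moment": the same for the moment, N m; "gripper_width": finger opening in m; "gripper_force": force on a finger pad.
Only numpy, scipy, OpenCV 4.12 (cv2) and the standard library are available. Lean on these libraries where they do the work, as an engineer would, in place of code of your own. Each camera call takes 0.05 s, during which the arm holds its last target. There are 200 camera calls.

## Working session

There is one attempt and no reset: what is moved stays moved. The work goes in short steps, Python scripts to look and compute and a tool call to move; the robot and the scene stay as the last step left them, time stands still between calls to the robot, and variables do not carry over. Pictures are saved under pics/ and viewed, at most 10 in all, crops included, and the job is handed in when it is done.

Besides the shell and the picture viewer there is one more tool, called as name([rows], argument=value, ...), one row to a line, values as JSON. jog_arm: Moves the arm, as the interface text tells. Its arguments: {"type":"object","properties":{"deltas":{"type":"array"},"force":{"type":"number"}},"required":["deltas"]}

```bash
mkdir -p pics
python3 - <<'E'
from plant import r
import cv2,json,numpy as np
for n in("side","top"):
    im=r.capture(n);cv2.imwrite(f"pics/{n}0.png",im)
    ci=r.camera_info(n);print(n,{k:(np.round(v,4).tolist()) for k,v in ci.items() if k!='name'})
s=r.get_state();print(s,r.tip_extent)
E
```

```text
side {'fx': 498.8916, 'fy': 498.8916, 'cx': 320.4711, 'cy': 199.9254, 'view': [[0.9786, -0.2052, 0.0131, -0.5361], [0.1445, 0.7317, 0.6661, -0.1059], [-0.1463, -0.65, 0.7457, -1.4741], [0.0, 0.0, 0.0, 1.0]]}
top {'fx': 403.8516, 'fy': 403.8516, 'cx': 319.129, 'cy': 194.7365, 'view': [[-0.0008, -1.0, -0.0052, 0.0055], [0.9966, -0.0012, 0.0819, -0.527], [-0.0819, -0.0051, 0.9966, -1.1254], [0.0, 0.0, 0.0, 1.0]]}
{'time_s': 0.1, 'joints': array([ 8.25694637e+01,  2.05874564e+01,  6.38354716e-01, -1.52337468e-02,
       -7.01351796e+01, -1.65051179e+01]), 'qd': array([-0.05244625, -0.02213067,  0.20704397,  0.09579812,  0.01299552,
       -0.02503267]), 'joint_torque': array([-1.60397856e-03, -5.84162235e+01,  2.93747860e+01,  7.01541960e+00,
        1.01500683e-02, -4.83405665e-05]), 'tcp_pos': array([0.27374471, 0.61655712, 0.24471773]), 'eef_rot': array([ 1.79915123e+02, -1.02149587e-02, -2.39408336e+01]), 'contact_force': array([-0.86473342, -0.15106576,  0.03890733]), 'moment': array([-0.01593189,  0.03392697, -0.00926588]), 'gripper_force': 0.0, 'gripper_width': 0.08736064339509565} 0.019
```

View pics/top0.png

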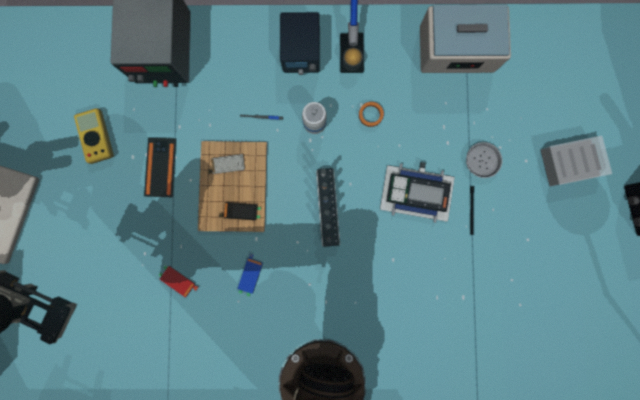

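View pics/side0.png

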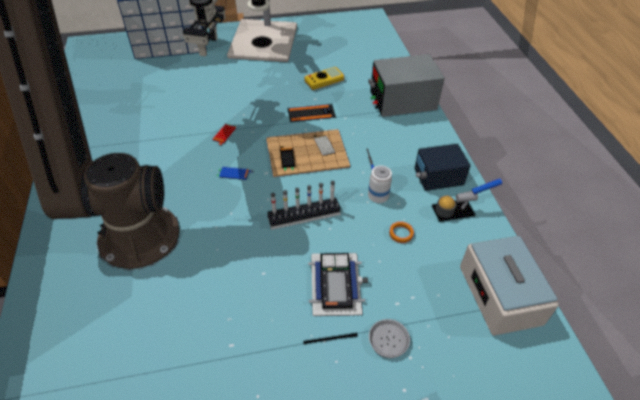

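The top view shows the clamped phone at (418,192), with its silver covers on the left at about (398,190). The board is at (233,186). On it are the black battery at (240,211), tongue left and green tabs right, and the silver old battery at (228,162). The blue (250,275) and red (179,281) slabs on the bench and the dark tray (160,167) are look-alikes. Only the black slab on the wood fits the description, so I'll confirm it in enlarged crops.

Run:
```python
import cv2,numpy as np
t=cv2.imread("pics/top0.png");s=cv2.imread("pics/side0.png")
def c(im,x,y,w,h):
    return cv2.resize(im[y:y+h,x:x+w],(400,300),interpolation=cv2.INTER_CUBIC)
a=np.hstack([c(t,204,186,68,51),c(t,380,160,80,60)])
b=np.hstack([c(s,262,126,92,69),c(s,295,245,88,66)])
cv2.imwrite("pics/crop1.png",np.vstack([a,b]))
```

```text
(no output)
```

View pics/crop1.png

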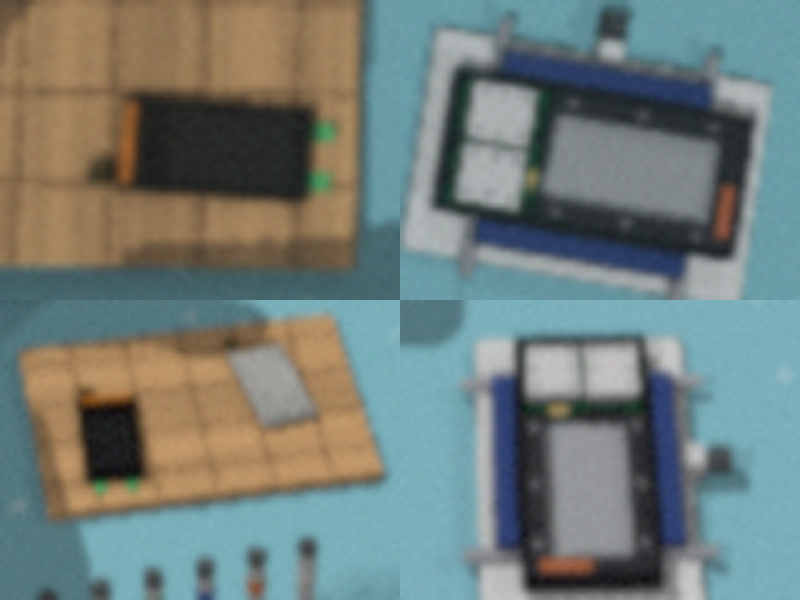

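Confirmed: the black slab at (240,211) has an amber stripe and tongue on the left and green tabs on the right. The phone's covers and gold socket face the same way, towards world +y. Next I measure.

```bash
cat > h.py <<'E'
import numpy as np,cv2
from plant import r
C={n:r.camera_info(n) for n in("side","top")}
def ray(n,p):
    c=C[n];V=np.array(c["view"]);R=V[:3,:3]
    d=np.array([(p[0]-c["cx"])/c["fx"],-(p[1]-c["cy"])/c["fy"],-1.])
    return -R.T@V[:3,3],R.T@d
def onz(n,p,z):
    o,d=ray(n,p);return o+d*(z-o[2])/d[2]
def proj(n,X):
    c=C[n];V=np.array(c["view"]);q=V[:3,:3]@np.asarray(X)+V[:3,3]
    return np.array([c["cx"]+c["fx"]*q[0]/-q[2],c["cy"]+c["fy"]*-q[1]/-q[2]])
def tri(pt,ps):
    o1,d1=ray("top",pt);o2,d2=ray("side",ps)
    s=np.linalg.lstsq(np.c_[d1,-d2],o2-o1,rcond=None)[0]
    a,b=o1+d1*s[0],o2+d2*s[1];return (a+b)/2,np.linalg.norm(a-b)
def blobs(im,box,f,k=6,amin=8,mode=None):
    """f(hsv)->mask on k-times upsampled crop; list of (area,centroid,minAreaRect) in pixels"""
    x,y,w,h=box;u=cv2.resize(im[y:y+h,x:x+w],None,fx=k,fy=k,interpolation=cv2.INTER_CUBIC)
    m=f(cv2.cvtColor(u,cv2.COLOR_BGR2HSV).astype(int)).astype(np.uint8)*255
    out=[]
    for c in cv2.findContours(m,cv2.RETR_EXTERNAL,cv2.CHAIN_APPROX_NONE)[0]:
        M=cv2.moments(c)
        if M["m00"]<amin*k*k: continue
        g=lambda p:(np.array(p)+.5)/k-.5+[x,y]
        rc=cv2.minAreaRect(c)
        out.append((M["m00"]/k/k,g([M["m10"]/M["m00"],M["m01"]/M["m00"]]),g(cv2.boxPoints(rc)),g(rc[0])))
    return sorted(out,key=lambda o:-o[0])
E
python3 - <<'E'
from h import *
np.set_printoptions(precision=4,suppress=True)
T=cv2.imread("pics/top0.png");S=cv2.imread("pics/side0.png")
bb={"top":(204,186,68,51),"side":(275,140,30,35)}
pb={"top":(380,160,80,60),"side":(305,245,70,72)}
sil=lambda h:(h[...,1]<45)&(h[...,2]>125)
cov={"top":(390,172,20,34),"side":(318,250,34,20)}
F={"batt":(bb,lambda h:(h[...,2]<75)),"green":(bb,lambda h:(h[...,0]>45)&(h[...,0]<85)&(h[...,1]>90)&(h[...,2]>70)),
"amber":(bb,lambda h:(h[...,0]<20)&(h[...,1]>170)&(h[...,2]>90)),
"cover":(pb,lambda h:(h[...,1]<50)&(h[...,2]>165)),
"bay":(pb,lambda h:(h[...,1]<70)&(h[...,2]>105)&(h[...,2]<165)),
"gold":(pb,lambda h:(h[...,0]>15)&(h[...,0]<35)&(h[...,1]>90)&(h[...,2]>100)),
"orange":(pb,lambda h:(h[...,0]<15)&(h[...,1]>100)&(h[...,2]>90))}
for k,(bx,f) in F.items():
    for n,im in(("top",T),("side",S)):
        for b in blobs(im,bx[n],f,amin=3)[:4]: print(k,n,round(b[0],1),"cen",b[1],"rc",b[3], "box",b[2].round(1).tolist())
E
```

```text
batt top 468.9 cen [241.4348 210.6398] rc [241.266  210.5954] box [[225.3, 217.7], [226.5, 201.2], [257.3, 203.5], [256.1, 220.0]]
batt top 9.9 cen [221.4248 214.7249] rc [221.1667 214.5   ] box [[219.2, 212.8], [223.1, 212.8], [223.1, 216.2], [219.2, 216.2]]
batt side 218.5 cen [287.3348 158.2055] rc [287.3218 158.1577] box [[279.7, 150.0], [292.7, 148.4], [295.0, 166.3], [281.9, 168.0]]
green top 5.9 cen [257.3834 216.3681] rc [257.4253 216.3534] box [[255.5, 216.9], [256.4, 214.6], [259.4, 215.8], [258.4, 218.1]]
green top 5.2 cen [258.2878 208.0115] rc [258.25   208.0833] box [[256.8, 207.1], [259.8, 207.1], [259.8, 209.1], [256.8, 209.1]]
green side 5.5 cen [284.6132 168.1857] rc [284.5833 168.3333] box [[283.2, 167.1], [285.9, 167.1], [285.9, 169.6], [283.2, 169.6]]
green side 4.2 cen [291.9077 167.5813] rc [291.8333 167.75  ] box [[290.6, 166.6], [293.1, 166.6], [293.1, 168.9], [290.6, 168.9]]
amber top 12.3 cen [225.3269 210.8443] rc [225.4018 210.0993] box [[224.0, 215.7], [225.2, 204.3], [226.8, 204.5], [225.6, 215.9]]
amber side 13.6 cen [284.5597 148.5653] rc [285.7951 14
[... 1606 characters left out ...]
67.1, 251.8], [368.2, 315.6], [308.5, 316.6]]
bay side 491.9 cen [336.3572 286.5879] rc [336.534 286.583] box [[327.2, 271.8], [345.1, 271.4], [345.9, 301.4], [327.9, 301.8]]
bay side 300.4 cen [334.6419 260.0449] rc [334.641  259.7286] box [[321.6, 253.5], [347.2, 252.7], [347.7, 265.9], [322.0, 266.8]]
gold side 5.7 cen [329.1364 268.6193] rc [329.1667 268.5833] box [[327.2, 267.6], [331.1, 267.6], [331.1, 269.6], [327.2, 269.6]]
orange top 27.5 cen [444.5059 202.0057] rc [444.509  201.9459] box [[442.1, 206.9], [443.8, 196.5], [446.9, 197.0], [445.2, 207.4]]
orange side 34.6 cen [330.8337 303.1304] rc [331.1667 303.    ] box [[325.1, 301.2], [337.2, 301.2], [337.2, 304.8], [325.1, 304.8]]
```

Run:
```python
from h import *
np.set_printoptions(precision=4,suppress=True)
T=cv2.imread("pics/top0.png");S=cv2.imread("pics/side0.png")
P={"coverB":([399.756,182.336],[340.898,260.029]),"coverA":([397.684,194.826],[328.091,260.052]),
"bay":([425.64,193.28],[336.357,286.59]),"orange":([444.506,202.0],[330.83,303.13])}
for k,(a,b) in P.items(): print(k,*tri(a,b), "z31",onz("top",a,.031)[:2],onz("side",b,.031)[:2],"z22",onz("top",a,.0225)[:2],onz("side",b,.0225)[:2])
f=lambda h:(h[...,2]<75)|((h[...,0]<22)&(h[...,1]>150)&(h[...,2]>60)&(h[...,2]<190))
R={}
for n,im,bx in(("top",T,(204,186,68,51)),("side",S,(275,140,30,35))):
    for b in blobs(im,bx,f,amin=30)[:2]:
        print("batt",n,b[0],b[1],b[3],b[2].round(1).tolist());R.setdefault(n,b)
        print(" plane z.0165:",onz(n,b[3],.0165)[:2],onz(n,b[1],.0165)[:2]," box:",[onz(n,q,.0165)[:2].round(4).tolist() for q in b[2]])
print("batt tri",tri(R["top"][3],R["side"][3]))
# driver stand and others
for n,im,bx in(("top",T,(310,155,40,100)),):
    for b in blobs(im,bx,lambda h:h[...,2]<55,amin=30)[:2]: print("stand",b[1],[onz(n,q,.032)[:2].round(3).tolist() for q in b[2]])
print("old batt",onz("top",[228,162],.02),"board",[onz("top",q,.012)[:2].round(3).tolist() for q in([200,141],[267,141],[267,232],[200,232])])
# black-slab edges, green tabs, orientation per view
for n,l in(("top",[[257.38,216.37],[258.29,208.01],[221.42,214.7]]),("side",[[284.61,168.19],[291.91,167.58]])):
    print(n,[onz(n,q,.018)[:2].round(4).tolist() for q in l])
```

```text
coverB [ 0.5599 -0.2225  0.031 ] 0.0021575650342748895 z31 [ 0.561  -0.2226] [ 0.5588 -0.2225] z22 [ 0.562  -0.2243] [ 0.5606 -0.2168]
coverA [ 0.5247 -0.216   0.0316] 0.0018469728283314762 z31 [ 0.5257 -0.2162] [ 0.5239 -0.2156] z22 [ 0.5264 -0.2178] [ 0.5253 -0.2098]
bay [ 0.5299 -0.2974  0.0206] 0.0019282994072638688 z31 [ 0.5299 -0.2948] [ 0.5271 -0.3036] z22 [ 0.5307 -0.297 ] [ 0.5286 -0.2985]
orange [ 0.5038 -0.3479  0.0281] 0.0033576096920290106 z31 [ 0.5053 -0.3472] [ 0.5017 -0.3494] z22 [ 0.5058 -0.3498] [ 0.503  -0.3446]
batt top 503.9861111111111 [240.3241 210.5837] [240.2196 210.5618] [[223.2, 217.5], [224.4, 201.1], [257.3, 203.6], [256.0, 220.1]]
 plane z.0165: [0.4825 0.2296] [0.4824 0.2293]  box: [[0.4627, 0.2778], [0.5096, 0.2751], [0.5023, 0.1813], [0.4554, 0.1844]]
batt side 247.06944444444446 [287.0953 157.082 ] [287.1141 156.4962] [[279.3, 146.7], [292.3, 145.0], [295.0, 166.3], [281.9, 168.0]]
 plane z.0165: [0.4818 0.235 ] [0.4812 0.2322]  box: [[0.4632, 0.2887], [0.5086, 0.2884], [0.4996, 0.1832], [0.456, 0.1839]]
batt tri (array([0.4816, 0.2285, 0.0226]), np.float64(0.0012730439654154162))
stand [327.7796 212.6392] [[0.596, 0.013], [0.6, -0.031], [0.387, -0.049], [0.383, -0.006]]
old batt [0.6216 0.2661 0.02  ] board [[0.685, 0.35], [0.684, 0.156], [0.422, 0.153], [0.422, 0.344]]
top [[0.4658, 0.1803], [0.4896, 0.178], [0.4707, 0.2826]]
side [[0.4644, 0.1796], [0.4885, 0.1778]]
```

Battery is at about (0.4815, 0.229), yaw 85.6°. The fixture yaw is about 80.4°, cover A is near (0.525, -0.216), cover B near (0.560, -0.2225), and the bay near (0.5295, -0.2977). Triangulated heights match the text: covers 31 mm, bay 20.6 mm. First I go over to the covers with the jaws shut.

jog_arm([
  [[-1, 1.25, -4.2, 0, 0.03], [-1, 1.25, -4.2, 0, 0.03], [-1, 1.25, -4.2, 0, 0.03], [-1, 1.25, -4.2, 0, 0.03], [-1, 1.25, -4.2, 0, 0.03], [-1, 1.25, -4.2, 0, 0.03], [-1, 1.25, -4.2, 0, 0.03], [-1, 1.25, -4.2, 0, 0.04]],
])

```text
time_s: 1.1
tcp_pos: [0.3739, 0.2794, 0.2454]
eef_rot: [180.0, 0.0, -9.5]
contact_force: [0.7, -0.1, 0.7]
gripper_width: 0.0132
gripper_force: 0.0
```

jog_arm([
  [[-1, 1.25, -4.2, 0, 0], [-1, 1.25, -4.2, 0, 0], [-1, 1.25, -4.2, 0, 0], [-1, 1.25, -4.2, 0, 0], [-1, 1.25, -4.2, 0, 0], [-1, 1.25, -4.2, 0, 0], [-1, 1.25, -4.2, 0, 0], [-1, 1.25, -4.2, 0, 0]],
])

```text
time_s: 2.1
tcp_pos: [0.4739, -0.0565, 0.2455]
eef_rot: [-180.0, 0.0, -9.6]
contact_force: [1.2, -0.1, -0.8]
gripper_width: 0.0004
gripper_force: 0.0
```

jog_arm([
  [[-1, 1.25, -4, 0, 0], [-1, 1.25, -4, 0, 0], [-1, 1.25, -4, 0, 0], [-1, 1.25, -4, 0, 0], [-1, 0, 0, 0, 0], [-1, 0, 0, 0, 0]],
])

```text
time_s: 2.85
tcp_pos: [0.5235, -0.2151, 0.245]
eef_rot: [-180.0, 0.1, -9.7]
contact_force: [-0.0, 0.1, -0.2]
gripper_width: 0.0007
gripper_force: 0.0
```

Run:
```python
from h import *
np.set_printoptions(precision=4,suppress=True)
print("black slab tri",tri([241.266,210.595],[287.322,158.158]))
s=r.get_state();print({k:s[k] for k in("time_s","joints","tcp_pos","eef_rot","contact_force","gripper_width")})
n=s["tcp_pos"].copy();n[2]-=.019
for c in("top","side"):
    im=r.capture(c);cv2.imwrite(f"pics/{c}1.png",im);print(c,proj(c,n))
T=cv2.imread("pics/top1.png")[130:250,340:500];S=cv2.imread("pics/side1.png")[190:310,260:420]
cv2.imwrite("pics/crop2.png",cv2.resize(np.hstack([T,S]),(800,300),interpolation=cv2.INTER_CUBIC))
```

```text
black slab tri (array([0.4817, 0.2267, 0.0166]), np.float64(0.001242323390443406))
{'time_s': 2.85, 'joints': array([ -2.5348,  10.3799, -13.332 ,  -0.0166, -66.3492,  82.8795]), 'tcp_pos': array([ 0.5235, -0.2151,  0.245 ]), 'eef_rot': array([-179.9925,    0.0625,   -9.6619]), 'contact_force': array([-0.009 ,  0.0691, -0.1837]), 'gripper_width': 0.000687567098107502}
top [412.9993 188.9456]
side [329.8058 214.7891]
```

View pics/crop2.png

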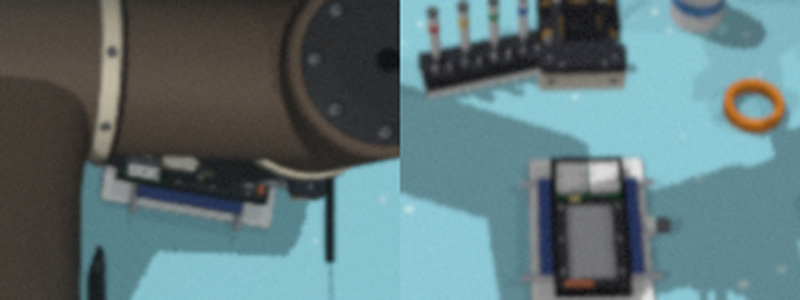

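The body hides the tips in both views, and the bench looks undisturbed. The black-slab triangulation gives a mid-height of 16.6 mm, as expected. Now down over cover A.

jog_arm([
  [[-1, 0.1, -0.1, -4, 0], [-1, 0, 0, -4, 0], [-1, 0, 0, -4, 0], [-1, 0, 0, -4, 0], [-1, 0, 0, -2, 0], [-1, 0, 0, -0.8, 0], [-1, 0, 0, 0, 0]],
])

```text
time_s: 3.82
tcp_pos: [0.5251, -0.2156, 0.0579]
eef_rot: [180.0, -0.0, -9.6]
contact_force: [0.2, 0.0, 0.4]
gripper_width: 0.0006
gripper_force: 0.0
```

jog_arm([
  [[-1, 0, 0, -0.2, 0], [-1, 0, 0, -0.2, 0], [-1, 0, 0, 0, 0]],
])

```text
time_s: 4.2
tcp_pos: [0.525, -0.2161, 0.0539]
eef_rot: [-180.0, -0.0, -9.6]
contact_force: [-0.3, 0.1, -0.6]
gripper_width: 0.0006
gripper_force: 0.0
```

jog_arm([
  [[-1, 0, 0, -0.15, 0], [-1, 0, 0, -0.1, 0], [-1, 0, 0, -0.1, 0], [-1, 0, 0, 0, 0]],
])

```text
time_s: 4.7
tcp_pos: [0.5249, -0.2161, 0.0504]
eef_rot: [180.0, -0.0, -9.6]
contact_force: [-1.6, 0.6, 5.0]
gripper_width: 0.0005
gripper_force: 2.3
```

jog_arm([
  [[-1, 0, 0, -0.1, 0], [-1, 0, 0, -0.1, 0], [-1, 0, 0, 0, 0]],
])

```text
time_s: 5.08
tcp_pos: [0.5249, -0.2161, 0.0485]
eef_rot: [180.0, -0.0, -9.6]
contact_force: [-2.3, 0.2, 5.0]
gripper_width: 0.0003
gripper_force: 2.9
```

jog_arm([
  [[-1, 0, 0, -0.1, 0], [-1, 0, 0, -0.05, 0], [-1, 0, 0, 0, 0]],
])

```text
time_s: 5.45
tcp_pos: [0.5249, -0.2162, 0.0477]
eef_rot: [180.0, -0.0, -9.6]
contact_force: [-3.7, 2.8, 12.9]
gripper_width: 0.0005
gripper_force: 6.7
```

jog_arm([
  [[-1, 0, 0, -0.05, 0], [-1, 0, 0, 0, 0]],
])

```text
time_s: 5.7
tcp_pos: [0.5249, -0.2161, 0.0477]
eef_rot: [180.0, -0.0, -9.6]
contact_force: [-5.3, 2.5, 18.4]
gripper_width: 0.0006
gripper_force: 8.9
```

Cover A is at its stop: 18 N, tip at 28.7 mm and no longer moving. Now cover B.

jog_arm([
  [[-1, 0, 0, 0.8, 0], [-1, 0, 0, 0.9, 0], [-1, 1.75, -0.35, 0, 0], [-1, 1.75, -0.3, 0, 0], [-1, 0, 0, -0.6, 0], [-1, 0, 0, -0.3, 0], [-1, 0, 0, -0.2, 0], [-1, 0, 0, 0, 0]],
])

```text
time_s: 6.7
tcp_pos: [0.5594, -0.2225, 0.0519]
eef_rot: [180.0, 0.0, -9.6]
contact_force: [0.5, -0.7, -0.4]
gripper_width: 0.0002
gripper_force: 0.0
```

jog_arm([
  [[-1, 0, 0, -0.1, 0], [-1, 0, 0, -0.1, 0], [-1, 0, 0, -0.1, 0], [-1, 0, 0, 0, 0]],
])

```text
time_s: 7.2
tcp_pos: [0.5599, -0.2226, 0.0497]
eef_rot: [180.0, -0.0, -9.6]
contact_force: [-2.0, 0.5, 5.6]
gripper_width: 0.0005
gripper_force: 2.8
```

jog_arm([
  [[-1, 0, 0, -0.1, 0], [-1, 0, 0, -0.1, 0], [-1, 0, 0, -0.05, 0], [-1, 0, 0, 0, 0]],
])

```text
time_s: 7.7
tcp_pos: [0.56, -0.2226, 0.0478]
eef_rot: [180.0, -0.0, -9.6]
contact_force: [-3.5, 1.7, 11.0]
gripper_width: 0.0007
gripper_force: 5.0
```

jog_arm([
  [[-1, 0, 0, -0.05, 0], [-1, 0, 0, 0, 0]],
])

```text
time_s: 7.95
tcp_pos: [0.56, -0.2226, 0.0477]
eef_rot: [180.0, -0.0, -9.6]
contact_force: [-5.3, 3.2, 14.1]
gripper_width: 0.0004
gripper_force: 7.0
```

jog_arm([
  [[-1, 0, 0, -0.04, 0], [-1, 0, 0, 0, 0], [-1, 0, 0, 2, 0], [-1, 0, 0, 4, 0], [-1, 0, 0, 4, 0], [-1, 0, 0, 4, 0], [-1, 0, 0, 4, 0], [-1, 0, 0, 2, 0]],
])

```text
time_s: 8.95
tcp_pos: [0.5606, -0.2228, 0.2485]
eef_rot: [-180.0, -0.2, -9.6]
contact_force: [0.5, 0.3, -1.0]
gripper_width: 0.0002
gripper_force: 0.0
```

jog_arm([
  [[0, -0.8, 4.5, 0, -0.15], [0, -0.8, 4.5, 0, -0.15], [0, -0.8, 4.5, 0, -0.15], [0, -0.8, 4.5, 0, -0.15], [0, -0.8, 4.5, 0, -0.15], [0.5, -0.8, 4.5, 0, -0.15], [1, -0.8, 4.5, 0, -0.15], [1, -0.8, 4.5, 0, -0.15]],
])

```text
time_s: 9.95
tcp_pos: [0.4954, 0.1388, 0.246]
eef_rot: [-180.0, 0.0, -78.6]
contact_force: [0.3, 0.1, 0.8]
gripper_width: 0.0684
gripper_force: 0.0
```

jog_arm([
  [[1, -0.7, 4.5, 0, -0.14], [1, -0.7, 4.6, 0, -0.14], [1, 0, 0, -4, 0], [1, 0, 0, -4, 0], [1, 0, 0, 0, 0], [1, 0, 0, 0, 0]],
])

```text
time_s: 10.7
tcp_pos: [0.4827, 0.2288, 0.1672]
eef_rot: [-179.9, 0.0, -94.4]
contact_force: [0.2, -0.8, 0.4]
gripper_width: 0.0877
gripper_force: 0.0
```

Run:
```python
from h import *
np.set_printoptions(precision=4,suppress=True)
s=r.get_state();print({k:s[k] for k in("time_s","joints","tcp_pos","eef_rot","gripper_width")})
for c in("top","side"): cv2.imwrite(f"pics/{c}2.png",r.capture(c))
T=cv2.imread("pics/top2.png")[160:260,370:470];S=cv2.imread("pics/side2.png")
cv2.imwrite("pics/crop3.png",np.hstack([cv2.resize(T,(400,400),interpolation=cv2.INTER_CUBIC),cv2.resize(S[100:200,240:340],(400,400),interpolation=cv2.INTER_CUBIC)]))
f=lambda h:(h[...,1]<50)&(h[...,2]>165)
c={n:[b for b in blobs(cv2.imread(f"pics/{n}2.png"),bx,f) if 60<b[0]<100] for n,bx in(("top",(390,172,20,34)),("side",(318,250,34,20)))}
for n in c:
    for b in c[n]: print(n,b[0],b[1])
```

```text
{'time_s': 10.7, 'joints': array([ 46.4277,  11.1258, -23.4403,   0.0452, -55.351 , -50.8508]), 'tcp_pos': array([0.4827, 0.2288, 0.1672]), 'eef_rot': array([-179.9187,    0.0409,  -94.3974]), 'gripper_width': 0.08771761229192572}
top 60.25 [395.7487 193.2303]
side 91.54166666666667 [340.9581 260.2743]
```

View pics/crop3.png

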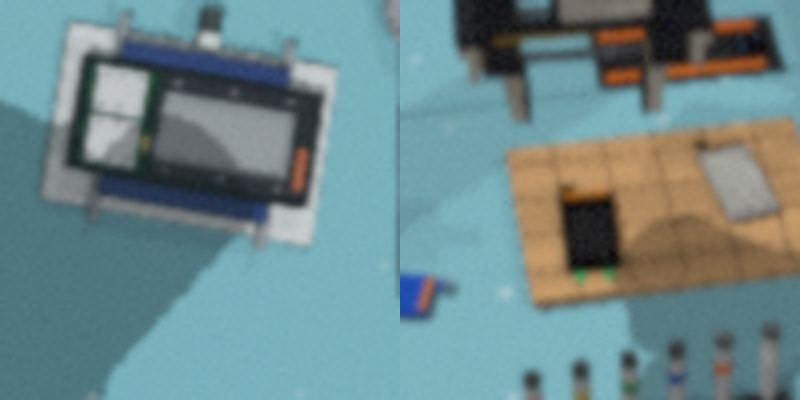

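The phone is undisturbed, with the covers flush at (95–150, 70–160) in the left crop. The battery is untouched, and the open fingertips show in the side view at about px (270.2,130) and (303.2,127.5). I'll use them to check the camera against the robot.

Run:
```python
from h import *
np.set_printoptions(precision=4,suppress=True)
s=r.get_state();t=s["tcp_pos"];a=np.deg2rad(s["eef_rot"][2]-90)
yd=np.array([np.cos(a),np.sin(a),0]);xd=np.array([-yd[1],yd[0],0])
for g in(-.0544,.0544): print("tip centre",[proj("side",t+yd*g+xd*w-[0,0,.019]).round(1).tolist() for w in(-.0095,0,.0095)])
m=np.array([286.8,128.7]);print("seen mid at tip z",onz("side",m,t[2]-.019),"tcp",t)
S=cv2.imread("pics/side2.png")[118:136,262:312];print(cv2.cvtColor(S,cv2.COLOR_BGR2HSV)[8:17:2,:,2])
```

```text
tip centre [[303.0, 124.1], [303.3, 126.0], [303.6, 127.9]]
tip centre [[268.9, 126.6], [269.1, 128.6], [269.3, 130.5]]
seen mid at tip z [0.4835 0.2218 0.1486] tcp [0.4829 0.229  0.1676]
[[165 166 167 161 151 129 116 107  97  81 104 152 168 171 169 170 169 172
  173 172 173 171 171 170 173 175 177 177 179 183 188 189 190 189 191 189
  187 169 129  93 105 116 125 149 177 189 191 192 186 179]
 [172 172 174 171 167 146 122 114 107  90 110 152 171 173 175 173 174 173
  173 173 175 173 174 173 177 178 182 187 189 190 189 192 189 188 192 191
  190 181 159 146 152 163 164 181 187 189 185 184 177 175]
 [173 173 174 173 169 164 148 137 133 129 132 160 173 171 173 173 172 174
  176 176 177 179 182 185 185 188 189 190 191 190 190 191 190 191 190 193
  191 188 189 187 187 189 192 192 187 181 173 174 172 168]
 [170 174 174 174 172 171 171 170 172 170 169 169 172 174 175 172 174 175
  179 183 185 188 190 190 190 191 189 189 190 189 187 186 185 182 183 184
  180 180 178 174 164 164 161 163 159 152 151 148 147 142]
 [171 173 173 172 175 173 172 173 173 172 170 171 173 172 170 172 175 178
  181 182 182 179 175 170 166 168 166 167 159 163 165 161 155 161 167 167
  172 174 173 173 164 159 166 167 163 163 165 167 168 166]]
```

The side camera agrees with the robot to about 1 px. Now down to grasp.

jog_arm([
  [[1, -0.1, 0, -4, 0], [1, 0, 0, -4, 0], [1, 0, 0, -3, 0], [1, 0, 0, -1.5, 0], [1, 0, 0, -0.5, 0], [1, 0, 0, -0.3, 0], [1, 0, 0, 0, 0]],
])

```text
time_s: 11.68
tcp_pos: [0.4813, 0.2288, 0.0335]
eef_rot: [-179.9, 0.1, -94.4]
contact_force: [0.0, 0.1, -0.0]
gripper_width: 0.0878
gripper_force: 0.0
```

jog_arm([
  [[-0.1, 0, 0, 0, 0], [-0.1, 0, 0, 0, 0], [-0.1, 0, 0, 0, 0], [-0.3, 0, 0, 0, 0], [-0.5, 0, 0, 0, 0], [-0.5, 0, 0, 0, 0], [-0.5, 0, 0, 0, 0], [-0.5, 0, 0, 0, 0]],
], force=20)

```text
time_s: 12.68
tcp_pos: [0.4809, 0.2284, 0.0327]
eef_rot: [180.0, -0.0, -94.4]
contact_force: [-0.8, 0.0, 0.3]
gripper_width: 0.0457
gripper_force: 20.0
```

jog_arm([
  [[-0.5, 0, 0, 0.5, 0], [-0.5, 0, 0, 1.5, 0], [-0.5, 0, 0, 3, 0], [-0.5, 0, 0, 4, 0], [-0.5, 0, 0, 4, 0], [-0.5, 0, 0, 4, 0], [-0.5, 0, 0, 2.5, 0], [-0.5, 0, 0, 0.5, 0]],
])

```text
time_s: 13.68
tcp_pos: [0.4814, 0.2289, 0.2356]
eef_rot: [-179.8, 0.2, -94.4]
contact_force: [0.8, 0.6, -1.0]
gripper_width: 0.0455
gripper_force: 20.0
```

Run:
```python
from h import *
np.set_printoptions(precision=4,suppress=True)
s=r.get_state();print({k:s[k] for k in("time_s","tcp_pos","eef_rot","gripper_width","gripper_force","contact_force","moment")})
for c in("top","side"): cv2.imwrite(f"pics/{c}3.png",r.capture(c))
t=s["tcp_pos"];print(proj("side",t),proj("top",t))
T=cv2.imread("pics/top3.png");S=cv2.imread("pics/side3.png")
a,b=proj("top",t).astype(int),proj("side",t).astype(int)
k=lambda I,c:cv2.resize(I[max(c[1]-50,0):c[1]+50,c[0]-50:c[0]+50],(400,400),interpolation=cv2.INTER_CUBIC)
print(a,b);cv2.imwrite("pics/crop4.png",np.hstack([k(T,a),k(S,b)]))
```

```text
{'time_s': 13.675, 'tcp_pos': array([0.4814, 0.2289, 0.2356]), 'eef_rot': array([-179.8238,    0.1904,  -94.4015]), 'gripper_width': 0.045502031438993375, 'gripper_force': 19.99764919281006, 'contact_force': array([ 0.8408,  0.5783, -0.99  ]), 'moment': array([ 0.089 , -0.0898,  0.01  ])}
[284.695  105.2196] [221.5457 206.9284]
[221 206] [284 105]
```

View pics/crop4.png

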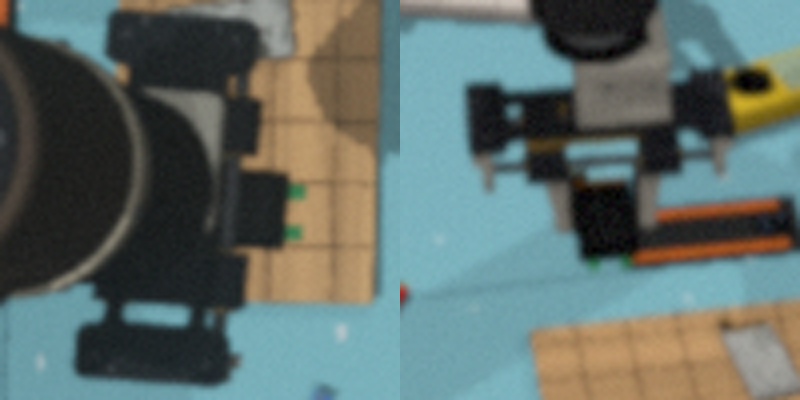

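The battery is held and looks level, with its green tabs at (292,190)/(292,232) in the left crop and (593,263)/(627,260) in the right. Now I carry it across the stand.

jog_arm([
  [[-0.5, 0.4, -3, 0, -0.01], [-0.5, 0.4, -4.4, 0, -0.01], [-0.5, 0.4, -4.4, 0, -0.01], [-0.5, 0.4, -4.4, 0, -0.01], [-0.5, 0.4, -4.4, 0, -0.01], [-0.5, 0.4, -4.4, 0, -0.01], [-0.5, 0.4, -4.4, 0, -0.01], [-0.5, 0.4, -4.4, 0, -0.01]],
])

```text
time_s: 14.78
tcp_pos: [0.5121, -0.111, 0.2313]
eef_rot: [179.9, -0.0, -99.0]
contact_force: [1.0, -1.0, -0.5]
gripper_width: 0.0458
gripper_force: 20.0
```

jog_arm([
  [[-0.5, 0.4, -4.4, 0, -0.01], [-0.5, 0.4, -4.4, 0, 0], [-0.5, 0.4, -4.4, 0, 0], [-0.5, 0.4, -3.7, 0, 0], [-0.5, 0, -2, 0, 0], [-0.5, 0, 0, -3, 0], [-0.5, 0, 0, -4, 0], [-0.5, 0, 0, 0, 0]],
])

```text
time_s: 15.78
tcp_pos: [0.5263, -0.2975, 0.1591]
eef_rot: [179.6, 0.1, -99.6]
contact_force: [-0.1, 0.0, -0.6]
gripper_width: 0.0457
gripper_force: 20.0
```

jog_arm([
  [[-0.5, 0, 0, -3, 0], [-0.5, 0, 0, -1.5, 0], [-0.5, 0, 0, 0, 0], [-0.5, 0, 0, 0, 0]],
])

```text
time_s: 16.27
tcp_pos: [0.5297, -0.2988, 0.119]
eef_rot: [-179.9, -0.0, -99.5]
contact_force: [-1.2, 0.8, -2.1]
gripper_width: 0.0458
gripper_force: 20.0
```

Run:
```python
from h import *
np.set_printoptions(precision=4,suppress=True)
g=lambda h:(h[...,0]>45)&(h[...,0]<85)&(h[...,1]>80)&(h[...,2]>60)
for n,bx in(("top",(230,185,50,50)),("side",(270,110,30,20))):
    for b in blobs(cv2.imread(f"pics/{n}3.png"),bx,g,amin=2): print("lifted tab",n,b[0],b[1],onz(n,b[1],.221))
s=r.get_state();print({k:s[k] for k in("time_s","tcp_pos","eef_rot","gripper_width","gripper_force")})
for c in("top","side"): cv2.imwrite(f"pics/{c}4.png",r.capture(c))
t=s["tcp_pos"];T=cv2.imread("pics/top4.png");S=cv2.imread("pics/side4.png")
a,b=proj("top",t).astype(int),proj("side",t).astype(int);print(a,b)
k=lambda I,c:cv2.resize(I[c[1]-40:c[1]+40,c[0]-40:c[0]+40],(400,400),interpolation=cv2.INTER_CUBIC)
cv2.imwrite("pics/crop5.png",np.hstack([k(T,a),k(S,b)]))
```

```text
lifted tab top 12.180555555555555 [244.3916 203.4404] [0.4903 0.179  0.221 ]
lifted tab top 10.833333333333334 [243.5068 213.6959] [0.4663 0.1808 0.221 ]
lifted tab side 7.222222222222222 [281.9587 120.3899] [0.4643 0.1769 0.221 ]
lifted tab side 6.569444444444444 [289.847  119.9499] [0.4877 0.1745 0.221 ]
{'time_s': 16.275, 'tcp_pos': array([ 0.5297, -0.2988,  0.119 ]), 'eef_rot': array([-179.9133,   -0.0262,  -99.5419]), 'gripper_width': 0.045836738650595184, 'gripper_force': 19.997582137584686}
[435 190] [338 266]
```

View pics/crop5.png

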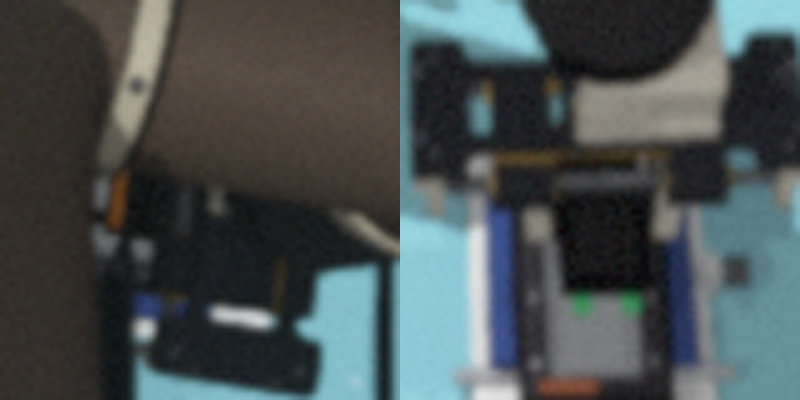

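The battery is over the bay at z 0.119, with its tabs at (583,303)/(631,303) in the side crop, lined up between the rims. Next, check level and alignment with the side-view tabs and stripe against a rigid-level prediction.

Run:
```python
from h import *
np.set_printoptions(precision=2,suppress=True)
g=lambda h:(h[...,0]>45)&(h[...,0]<85)&(h[...,1]>80)&(h[...,2]>60)
blk=lambda h:(h[...,2]<50)
am=lambda h:(h[...,0]<22)&(h[...,1]>140)&(h[...,2]>70)&(h[...,2]<200)
g0=np.array([.4809,.2284,.0327])
def get(n,i,bx,f,k): return sorted([b[1] for b in blobs(cv2.imread(f"pics/{n}{i}.png"),bx,f,amin=2)[:k]],key=lambda p:p[0])
tb=get("side",0,(275,140,30,35),g,2)
W=[onz("side",p,.0175) for p in tb]
print("board tabs",np.array(tb))
for i,bx,t,dy in((3,(270,110,30,20),[.4814,.2289,.2356],0),(4,(325,275,60,25),[.5297,-.2988,.119],-5.14)):
    m=get("side",i,bx,g,2);a=np.deg2rad(dy);R=np.array([[np.cos(a),-np.sin(a),0],[np.sin(a),np.cos(a),0],[0,0,1]])
    print(i,"meas",np.array(m),"pred",np.array([proj("side",R@(w-g0)+t) for w in W]))
    w=R@(W[0]-g0)+t;print("px per mm z",proj("side",w+[0,0,.001])-proj("side",w),"px/mm y",proj("side",w+[0,.001,0])-proj("side",w))
print("amber",[ (b[0],b[1]) for b in blobs(cv2.imread("pics/side3.png"),(270,92,32,14),am,amin=2)], [(b[0],b[1]) for b in blobs(cv2.imread("pics/side0.png"),(275,140,30,35),am,amin=2)])
c=onz("side",[284.56,148.57],.021);print("amber pred",proj("side",c-g0+[.4814,.2289,.2356]))
b=blobs(cv2.imread("pics/side4.png"),(312,286,50,30),lambda h:(h[...,1]<70)&(h[...,2]>85)&(h[...,2]<170),amin=10)
for q in b[:2]:print("bay floor part",q[0],q[1],q[2].round(1).tolist())
```

```text
board tabs [[284.61 168.1 ]
 [291.92 167.45]]
3 meas [[281.96 120.39]
 [289.85 119.95]] pred [[282.01 119.65]
 [290.06 119.02]]
px per mm z [-0.01 -0.26] px/mm y [-0.05 -0.21]
4 meas [[334.04 286.03]
 [344.08 286.02]] pred [[334.18 286.18]
 [343.84 285.83]]
px per mm z [ 0.01 -0.22] px/mm y [-0.09 -0.34]
amber [] [(32.875, array([285.31, 148.24]))]
amber pred [282.05 100.04]
bay floor part 421.27777777777777 [346.39 306.51] [[311.6, 285.6], [361.4, 285.6], [361.4, 315.4], [311.6, 315.4]]
bay floor part 259.93055555555554 [336.08 293.76] [[326.8, 285.6], [345.8, 285.6], [345.8, 301.6], [326.8, 301.6]]
```

Level within about 1 mm. Descend to hold height.

jog_arm([
  [[-0.5, 0, 0, -2, 0], [-0.5, 0, 0, -2, 0], [-0.5, 0, 0, -1, 0], [-0.5, 0, 0, -0.7, 0], [-0.5, 0, 0, -0.2, 0], [-0.5, 0, 0, 0, 0], [-0.5, 0, 0, 0, 0]],
])

```text
time_s: 17.25
tcp_pos: [0.5292, -0.2987, 0.0592]
eef_rot: [-180.0, -0.0, -99.6]
contact_force: [-0.8, -0.6, -0.2]
gripper_width: 0.0458
gripper_force: 20.0
```

Run:
```python
from h import *
np.set_printoptions(precision=4,suppress=True)
s=r.get_state();print({k:s[k] for k in("time_s","tcp_pos","eef_rot","gripper_width","contact_force")})
t=s["tcp_pos"]
for c in("top","side"): cv2.imwrite(f"pics/{c}5.png",r.capture(c))
S=cv2.imread("pics/side5.png").copy()
k=10;x0,y0,w,h=296,250,80,60
U=cv2.resize(S[y0:y0+h,x0:x0+w],None,fx=k,fy=k,interpolation=cv2.INTER_CUBIC)
a=np.deg2rad(80.4);X=np.array([np.cos(a),np.sin(a),0]);Y=np.array([-X[1],X[0],0]);B=np.array([.5292,-.2977,0])
def poly(c,l,wd,z,col):
    q=[((proj("side",c+X*i*l/2+Y*j*wd/2+[0,0,z])+.5-[x0,y0])*k).astype(int) for i,j in((1,1),(1,-1),(-1,-1),(-1,1))]
    cv2.polylines(U,[np.array(q)],True,col,1)
poly(B,.096,.050,.027,(0,255,255)); poly(B-X*.022*-1,.172,.082,.027,(0,0,255)) 
bc=t*[1,1,0]+X*.0009
poly(bc,.092,.046,t[2]-.0207,(255,0,255));poly(bc,.092,.046,t[2]-.0117,(255,255,0))
cv2.imwrite("pics/crop6.png",U)
```

```text
{'time_s': 17.25, 'tcp_pos': array([ 0.5292, -0.2987,  0.0592]), 'eef_rot': array([-179.9549,   -0.0053,  -99.5623]), 'gripper_width': 0.04579928178078711, 'contact_force': array([-0.8394, -0.636 , -0.1878])}
```

View pics/crop6.png

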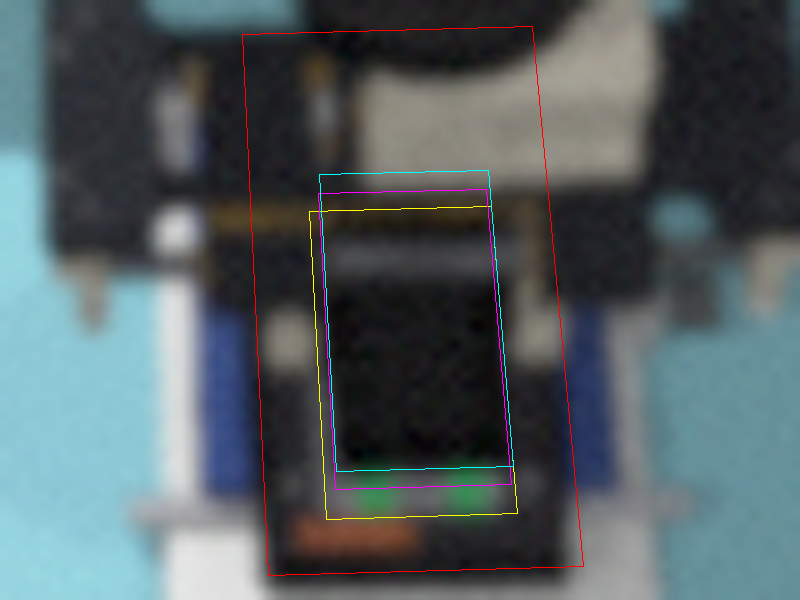

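The overlay puts the held battery (purple/cyan) inside the bay mouth (yellow) within a few mm. Next I refine the bay's yaw and centre by rectifying the untouched first pictures.

Run:
```python
from h import *
np.set_printoptions(precision=2,suppress=True)
def rect(n,z,cx=.54,cy=-.28,half=.14,res=.0004):
    s=np.array([[cx-half,cy-half],[cx+half,cy-half],[cx+half,cy+half],[cx-half,cy+half]])
    N=int(2*half/res);d=np.array([[(p[0]-cx+half)/res,(p[1]-cy+half)/res] for p in s],np.float32)
    src=np.array([proj(n,[*p,z]) for p in s],np.float32)
    H=cv2.getPerspectiveTransform(src,d)
    return cv2.warpPerspective(cv2.imread(f"pics/{n}0.png"),H,(N,N),flags=cv2.INTER_CUBIC),lambda p:np.array([p[0]*res+cx-half,p[1]*res+cy-half])*1e3
def rep(tag,m,g,lo,hi,op):
    m=cv2.morphologyEx(m.astype(np.uint8)*255,cv2.MORPH_OPEN,np.ones((op,op)))
    for c in cv2.findContours(m,cv2.RETR_EXTERNAL,cv2.CHAIN_APPROX_NONE)[0]:
        A=cv2.contourArea(c)*.16
        if not lo<A<hi: continue
        M=cv2.moments(c);rc=cv2.minAreaRect(c);p=cv2.boxPoints(rc)
        e=[p[1]-p[0],p[2]-p[1]];v=max(e,key=np.linalg.norm);yaw=np.degrees(np.arctan2(v[1],v[0]))%180
        pca=.5*np.degrees(np.arctan2(2*M["mu11"],M["mu20"]-M["mu02"]))%180
        print(tag,"area",int(A),"rc",g(rc[0]),"cen",g([M["m10"]/M["m00"],M["m01"]/M["m00"]]),"size",sorted(np.linalg.norm(e,axis=1)*.4),"yaw %.2f pca %.2f"%(yaw,pca))
for n in("top","side"):
    I,g=rect(n,.0225);h=cv2.cvtColor(I,cv2.COLOR_BGR2HSV).astype(int)
    rep(n+" bay",(h[...,1]<70)&(h[...,2]>100)&(h[...,2]<175),g,3500,6500,15)
    I,g=rect(n,.008);h=cv2.cvtColor(I,cv2.COLOR_BGR2HSV).astype(int)
    rep(n+" base",~((h[...,0]>80)&(h[...,0]<100)&(h[...,1]>75)),g,18000,34000,101)
    I,g=rect(n,.025);h=cv2.cvtColor(I,cv2.COLOR_BGR2HSV).astype(int)
    rep(n+" phone",(h[...,2]<90)&~((h[...,0]>100)&(h[...,1]>110)),g,2000,20000,7)
    rep(n+" orange",(h[...,0]<15)&(h[...,1]>100)&(h[...,2]>90),g,60,600,3)
```

```text
top bay area 4138 rc [ 530.82 -296.82] cen [ 530.66 -297.03] size [np.float32(46.59366), np.float32(95.012054)] yaw 80.05 pca 80.49
top phone area 14014 rc [ 534.1  -275.48] cen [ 533.67 -275.21] size [np.float32(89.51373), np.float32(171.95844)] yaw 79.77 pca 79.95
top orange area 222 rc [ 505.91 -348.98] cen [ 505.69 -349.04] size [np.float32(8.794386), np.float32(29.726913)] yaw 170.22 pca 170.27
side bay area 4226 rc [ 529.04 -296.7 ] cen [ 528.85 -296.99] size [np.float32(47.890106), np.float32(93.07485)] yaw 79.93 pca 80.16
side base area 26318 rc [ 532.27 -276.29] cen [ 531.9  -278.74] size [np.float32(143.84201), np.float32(205.08751)] yaw 79.67 pca 77.60
side phone area 5810 rc [ 532.53 -281.04] cen [ 527.69 -297.96] size [np.float32(92.70517), np.float32(174.54211)] yaw 77.09 pca 82.49
side orange area 270 rc [ 503.19 -346.36] cen [ 502.63 -345.98] size [np.float32(10.6650305), np.float32(31.959991)] yaw 164.74 pca 167.39
```

Refined: bay centre (0.5296, -0.2971), yaw 80.1°. Small final trim.

jog_arm([
  [[-0.5, 0.03, 0.07, -0.13, -0.005], [-0.5, 0, 0, 0, 0], [-0.5, 0, 0, 0, 0], [-0.5, 0, 0, 0, 0], [-0.5, 0, 0, 0, 0]],
])

```text
time_s: 17.98
tcp_pos: [0.5292, -0.2979, 0.0574]
eef_rot: [180.0, 0.0, -99.9]
contact_force: [-0.9, 0.6, -2.1]
gripper_width: 0.0457
gripper_force: 20.0
```

Run:
```python
from h import *
np.set_printoptions(precision=4,suppress=True)
s=r.get_state();print({k:s[k] for k in("time_s","tcp_pos","eef_rot","gripper_width","contact_force")})
g=lambda h:(h[...,0]>45)&(h[...,0]<85)&(h[...,1]>80)&(h[...,2]>60)
cv2.imwrite("pics/side6.png",r.capture("side"))
t=s["tcp_pos"];a=np.deg2rad(80.1);X=np.array([np.cos(a),np.sin(a)]);Y=np.array([-X[1],X[0]]);B=np.array([.529,-.2971]) # side-view bay centre
a0=np.deg2rad(85.6);X0=np.array([np.cos(a0),np.sin(a0)]);Y0=np.array([-X0[1],X0[0]])
for b in sorted(blobs(cv2.imread("pics/side6.png"),(322,285,36,22),g,amin=2)[:2],key=lambda b:b[1][0]):
    d=onz("side",b[1],t[2]-.0152)[:2]-B;print("tab rel bay",d@X,d@Y,b[1])
for q in([.4644,.1796],[.4885,.1778]):
    d=np.array(q)-[.4812,.2294];print("tab rel battery",d@X0,d@Y0)
```

```text
{'time_s': 17.975, 'tcp_pos': array([ 0.5292, -0.2979,  0.0574]), 'eef_rot': array([179.9991,   0.0009, -99.8569]), 'gripper_width': 0.04572889423992186, 'contact_force': array([-0.9115,  0.6306, -2.1228])}
tab rel bay -0.04982098642978153 0.012492929564767637 [332.9306 298.7012]
tab rel bay -0.050913699955616176 -0.011446748881336814 [342.172 298.859]
tab rel battery -0.05094210673343117 0.012929878636696722
tab rel battery -0.050887873109583294 -0.011237186942600341
```

Relative to the bay, the tabs sit within about 0.6 mm of where a centred battery would put them. The underside is about 9.7 mm above the rim, and the battery is level and held at 20 N. Handing in.

```bash
python3 -c "
from plant import r
print(r.close_job())"
```

```text
the job is handed in; nothing more can be done
None
```

Both covers are pressed home (A at 18 N, B at 14 N plus a final nudge), and the new battery is held level about 1 cm above the bay rim, lined up to within about 1 mm by my measurements; I handed the job in at about 18 s.

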